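# Spin the sample carousel and brake it at the scanner

### The job

Check that the tube carousel runs freely and park it at its scanner, with a fingertip only: flick the black post on the disc so that the disc spins anticlockwise (seen from above), take the finger away and let it run for at least one full turn. Then brake it with a fingertip pressed on the flat of the disc, so that at the first attempt it stops with the red stripe in front of the scanner's yellow bar, and lift the finger off. Do not touch the post again once the disc has made its first turn, do not let it stop elsewhere and push it to the bar afterwards, and leave the sample tubes and everything else on the bench where they are, untouched.

Things in the scene. Friction and masses are not known exactly. Their poses are not given: they have to be found in the camera images.
- wheel (a joint): carousel angle, rad: 0 with the red stripe at the middle of the yellow bar, growing anticlockwise seen from above; counts on over turns (6.28 = at the bar again). Starts at rest between -3.6 and -0.9. Free bearing: it loses an eighth to a sixth of its speed each second (0.7 to 1.2 rad/s in each turn), so a flick to 2 or 3 rad/s is enough and can be braked at about 1 rad/s. Inertia about 0.008 kg m2, varies by a quarter
- disc: white disc 260 mm across, 12 mm thick, top 52 mm above the bench; origin on the axis at its underside, x towards the red stripe. The flat rim is bare from 80 to 130 mm from the axis; a finger pressed on it stops the disc at once. Sprung: gives after about 8 N, then 1.5 N per mm, 6 mm at most. A blue drum 92 mm across, 12 mm high stands in the middle
- hub (a point): centre of the disc, on the axis, at the level of the disc's top (52 mm)
- mark (a point): the red stripe on the disc's top: 9 mm wide, radial, from 89 to 129 mm from the axis; this point on it is 120 mm from the axis
- pointer (a point): place for the stripe: 120 mm from the axis at the disc's top, at the middle of the yellow bar. The bar (44 mm wide along the rim) is fixed to the scanner just outside the rim. The scanner, a white box 55 x 80 x 85 mm high, stands 158 to 213 mm from the axis, always on the half away from the robot
- post: the black finger post, 14 mm across and 30 mm high, fixed upright on the disc 70 mm from the axis, 0.9 rad clockwise of the red stripe (seen from above); origin at its foot on the disc's top
- tubes: the six capped sample tubes on the drum, fixed, within 39 mm of the axis, their tops 42 mm above the disc's top; the one with the red cap is in line with the red stripe; origin on the axis at the drum's top. Not to be touched
- stand: the carousel's fixed stand with the scanner; origin on the bench under the axis, x towards the scanner
- white_rack: white tube rack 176 x 92 mm, 58 mm high, two capped tubes to 81 mm; loose; origin at the centre of its underside; leave it where it stands
- orange_rack: orange tube rack 92 x 92 mm, 53 mm high, a capped tube to 76 mm; loose; origin at the centre of its underside; leave it where it stands
- specimen_jar: specimen jar with yellow lid, 48 mm across, 55 mm high; close beside the carousel; loose; origin at the centre of its underside; leave it where it stands
- stain_bottle: bottle with blue cap, 42 mm across, 85 mm high; close beside the carousel; loose; origin at the centre of its underside; leave it where it stands
- sharps_cup: red open cup, 100 mm across, 75 mm high; loose; origin at the centre of its underside; leave it where it stands
- timer: grey bench timer 60 x 70 x 22 mm; loose; origin at the centre of its underside; leave it where it stands

How it is judged:
By the outcome, as a careful person would: the job done as asked, in the order asked, and still so for the second after the job is handed in, with the robot touching nothing.
It also fails if it takes over 61 s, if anything falls off the work surface, if the arm or the gripper's body presses on something with over 40 N, if the wrist force passes 120 N, or if a joint passes its speed limit or range.

### The arm

A 6-joint arm with a two-finger parallel gripper is mounted at the origin on the work surface. World frame = base frame: x ahead of the robot, y to its left, z up, the work surface at z = 0. Lengths are in m, angles in rad, forces in N, time in s.
With the tool pointing down it reaches from about 0.35 to 0.8 m from the base axis. Payload 7.3 kg.
Tool frame: the origin (TCP) lies midway between the tips of the shut fingers; the grasp point (between the pads) lies 19 mm behind it; z points along the fingers, y is the line along which they close (so a half turn about z gives the same grasp; the last joint's range is limited). The gripper opens to 85 mm and grips with 20 to 120 N. Pads are 22 mm wide; open, the fingers measure 114 mm over their backs; the gripper's body (76 mm by 85 mm) begins 54 mm behind the grasp point. The pads swing forward as they close: fully open they stand 13 mm farther back than shut.
Start: joints at [-1.394, 0.342, 1.524, -0, 1.275, -0.146], TCP at [0.167, -0.498, 0.231] pointing down, gripper open.
Joint ranges: [-2.53, 2.53], [-0.77, 2.02], [0.04, 2.7], [-1, 4.14], [0.28, 2.66], [-3.11, 3.11]. Speed limits (rad/s): [2.57, 2.57, 3.14, 3.14, 3.14, 3.14].

### API

Orientations are given as [roll, pitch, yaw] about the fixed x, y, z axes, in that order (R = Rz(yaw) Ry(pitch) Rx(roll)).
In Python, from station import * gives the robot as it stands.
- The arm moves only by the tool step_arm, never from a script. Its argument "commands" is text: rows parted by semicolons, each of 4 numbers parted by spaces: the shift along the world's x, y, z in cm, then the turn about the world's z in rad. A call has 1 to 20 rows; each row shifts and turns the commanded pose from where the row before left it; what a row does not reach is not made up. A row lasts 1/10 s, in which the tool goes at most 50 mm and 8.59 degrees, less where a joint would pass 70% of its speed; a pose out of reach is approached as far as the arm can. A call is refused whole if a number of a shift passes 5 or a number of a turn 0.15, either way. A call with a gripper value outside its range is refused whole. "fingers" is the opening in per cent of the stroke, from 0 (shut) to 100 (fully open), set as the call begins (left out, the last holds). The fingers move at their own pace and stop on an object; the grip force is fixed at half the most. Time passes only in rows, so rows that do not move let the fingers close. It gives the time, the measured TCP pose, the force, the opening and the grip force at its end, in the units of the state.
- read_state(): the state, without advancing time (a new reading comes with each control period).
- grab_frame(name): name is "scene" or "top" or "wrist"; returns (picture, depth): 384x512x3 uint8, blue, green, red; 384x512 float32, m along the optical axis (not along the pixel's ray), 0 where there is no reading.
- camera_info(name): a dict with "fx", "fy", "cx", "cy" (pixels), "R" (3x3) and "t" (3): a world point X has camera coordinates R X + t. Camera axes: x right, y down, z forward; pixel columns grow to the right and rows downward; lengths in m; the calibration is good to about 2 mm. A picture is of the moment at which its call begins: read the wrist's pose just before it. camera_info takes no time and is no camera call; for the wrist camera it gives the pose at the moment of the call.
- sign_off(): hands the job in; it is judged then, once.
The state is a dict: "t": time; "joints": joint angles; "dq": joint speeds; "effort": joint torques, N m; "position": TCP position; "orientation": TCP orientation; "wrist_force": force on the tool from outside, world axes, zero at the start; "ft_torque": the same for the moment, N m; "width": finger opening in m; "finger_force": force on a finger pad.
Only numpy, scipy, OpenCV 4.12 (cv2) and the standard library are available. Lean on these libraries where they do the work, as an engineer would, in place of code of your own. Each camera call takes 0.05 s, during which the arm holds its last target. There are 200 camera calls.

## Working session

There is one attempt and no reset: what is moved stays moved. The work goes in short steps, Python scripts to look and compute and a tool call to move; the robot and the scene stay as the last step left them, time stands still between calls to the robot, and variables do not carry over. Pictures are saved under pics/ and viewed, at most 10 in all, crops included, and the job is handed in when it is done.

Besides the shell and the picture viewer there is one more tool, called after "Request:" by a JSON object that holds its "method" and its "body", one argument or row to a line. step_arm: Moves the arm, as the interface text tells. Its arguments: {"type":"object","properties":{"commands":{"type":"string"},"fingers":{"type":"number"}},"required":["commands"]}

```bash
mkdir -p pics; ls; python3 - <<'E'
from station import *
import cv2,numpy as np
print(read_state())
for n in("top","scene"):
    p,d=grab_frame(n); cv2.imwrite(f"pics/{n}0.png",p); c=camera_info(n); print(n,c)
E
```

```text
pics
{'t': 0.0, 'joints': array([-1.39399108e+00,  3.42711089e-01,  1.52501999e+00,  1.52473845e-06,
        1.27541096e+00, -1.46001443e-01]), 'dq': array([ 0.00078047, -0.00111266,  0.00316445,  0.00065611,  0.00134286,
        0.00064158]), 'effort': array([ 1.37915726e-03, -4.33679366e+01, -2.46010780e+01, -8.16795182e-05,
        7.77796784e-03, -4.97880691e-06]), 'position': array([ 0.16649419, -0.4974724 ,  0.23063097]), 'orientation': array([-3.14005997e+00, -2.26851776e-04,  3.22806069e-01]), 'wrist_force': array([ 0.33236909, -1.33857729, -0.32806349]), 'ft_torque': array([ 0.00842611, -0.01169072, -0.03624135]), 'finger_force': 0.0, 'width': 0.0850537656501023}
top {'fx': 475.86959028265886, 'fy': 475.86959028265886, 'cx': 267.04074899524977, 'cy': 184.05590086688844, 'R': array([[ 0.02915909, -0.99957405,  0.00121416],
       [-0.9959349 , -0.02915645, -0.0852266 ],
       [ 0.0852257 ,  0.00127591, -0.99636085]]), 't': array([-0.0235814 ,  0.57685934,  1.80274058])}
scene {'fx': 397.0202762485401, 'fy': 397.0202762485401, 'cx': 252.1145562313201, 'cy': 192.85865176681563, 'R': array([[ 0.61368381,  0.78955056, -0.00144849],
       [ 0.50772403, -0.39603575, -0.76509607],
       [-0.60465569,  0.46879163, -0.64391452]]), 't': array([-0.34651667, -0.22685911,  1.60399332])}
```

View pics/top0.png

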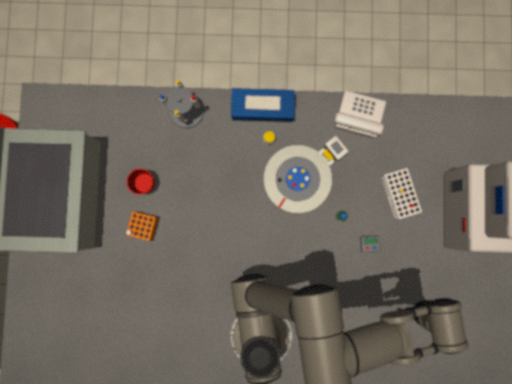

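View pics/scene0.png

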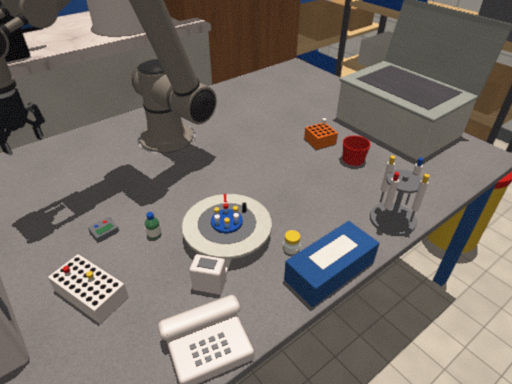

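The top view shows the disc at about (298,179), the stripe at (282,202), the post at (279,180), the yellow bar at (327,155), the jar at (269,137) and the bottle at (342,215). The scene view confirms the layout.

```bash
cat > h.py <<'E'
from station import *
import cv2,numpy as np
def ray(c,u,v,z):
    R,t=np.array(c["R"]),np.array(c["t"]); o=-R.T@t
    d=R.T@np.array([(u-c["cx"])/c["fx"],(v-c["cy"])/c["fy"],1]); return (o+d*(z-o[2])/d[2])
def proj(c,X):
    p=np.array(c["R"])@np.array(X)+c["t"]; return np.array([c["cx"]+c["fx"]*p[0]/p[2],c["cy"]+c["fy"]*p[1]/p[2]])
def blobs(p,lo,hi,amin=3):
    hsv=cv2.cvtColor(p,cv2.COLOR_BGR2HSV); m=cv2.inRange(hsv,lo,hi)
    n,l,s,c=cv2.connectedComponentsWithStats(m)
    return [(c[i],s[i,4]) for i in range(1,n) if s[i,4]>=amin],l,m
E
python3 - <<'E'
from h import *
p=cv2.imread("pics/top0.png"); c=camera_info("top")
hsv=cv2.cvtColor(p,cv2.COLOR_BGR2HSV)
m=cv2.inRange(hsv,(0,0,150),(180,60,255)); 
roi=np.zeros_like(m); cv2.circle(roi,(298,179),37,255,-1); m&=roi
cn=max(cv2.findContours(m,cv2.RETR_EXTERNAL,cv2.CHAIN_APPROX_NONE)[0],key=cv2.contourArea)
W=np.array([ray(c,*q[0],.052)[:2] for q in cn])
# robust circle fit
A=W
for k in range(6):
    s=np.linalg.lstsq(np.c_[2*A,np.ones(len(A))],(A**2).sum(1),rcond=None)[0]; r=np.sqrt(s[2]+s[:2]@s[:2])
    e=np.abs(np.linalg.norm(W-s[:2],axis=1)-r); A=W[e<.003]
h=s[:2]; print("hub",h,"r",r,len(A),len(W))
for nm,lo,hi,z in [("red",(0,120,90),(8,255,255),.052),("red2",(172,120,90),(180,255,255),.052),("yel",(20,120,120),(35,255,255),.055),("dark",(0,0,0),(180,110,70),.082),("blue/bottle",(95,120,60),(125,255,255),.085)]:
    for q,a in blobs(p,lo,hi)[0]:
        X=ray(c,*q,z)[:2]
        if np.linalg.norm(X-h)<.3: d=X-h; print(nm,q.round(1),a,X.round(4),"rad",np.linalg.norm(d).round(4),"ang",np.arctan2(d[1],d[0]).round(3))
cv2.imwrite("pics/topc.png",cv2.resize(p[120:240,230:390],None,fx=5,fy=5,interpolation=cv2.INTER_CUBIC))
E
```

```text
hub [ 0.59983473 -0.12089961] r 0.12870369002748172 182 215
red [281.5 202.5] 16 [ 0.5068 -0.0633] rad 0.1094 ang 2.587
red2 [293.5 184.5] 4 [ 0.5762 -0.1068] rad 0.0275 ang 2.605
yel [269.  136.5] 116 [ 0.7566 -0.0089] rad 0.1927 ang 0.62
yel [327.7 154.5] 73 [ 0.6941 -0.2338] rad 0.1471 ang -0.875
yel [303.  170.7] 7 [ 0.6294 -0.1413] rad 0.0359 ang -0.606
yel [289.7 177. ] 7 [ 0.604  -0.0917] rad 0.0295 ang 1.43
yel [301.8 184.8] 6 [ 0.5756 -0.1382] rad 0.0298 ang -2.523
dark [243.4 119.6] 5 [0.8131 0.0892] rad 0.2994 ang 0.778
dark [287.6 120.5] 19 [ 0.8147 -0.0772] rad 0.2192 ang 0.201
dark [263.  120.1] 33 [0.8134 0.0156] rad 0.2534 ang 0.569
dark [279.3 179.3] 3 [ 0.5914 -0.052 ] rad 0.0694 ang 1.693
blue/bottle [297.1 178.7] 228 [ 0.5955 -0.1178] rad 0.0053 ang 2.513
blue/bottle [343.3 215.4] 31 [ 0.4642 -0.2915] rad 0.218 ang -2.243
```

View pics/topc.png

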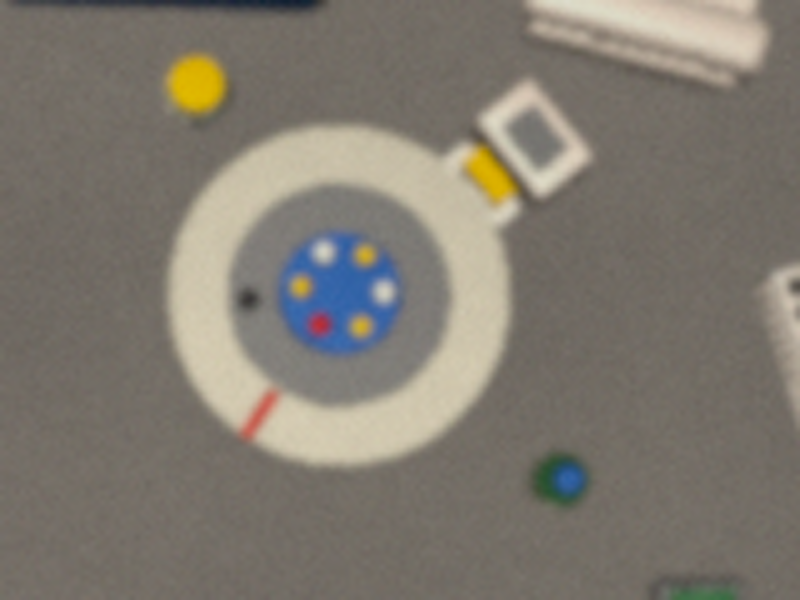

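Request:
{"method": "step_arm", "body": {
  "commands": "2.84 2.81 0 0.01;2.84 2.81 0 0.01;2.84 2.81 0 0.01;2.84 2.81 0 0.01;2.84 2.81 0 0.01;2.84 2.81 0 0.01;2.84 2.81 0 0.01;2.84 2.81 0 0.01;2.84 2.81 0 0.01;2.84 2.81 0 0.01;2.84 2.81 0 0.01;2.84 2.81 0 0.01;2.84 2.81 0 0.01;2.84 2.81 0 0.01;2.84 2.81 0 0.01;2.84 2.81 0 0.01;0 0 0 0;0 0 0 0",
  "fingers": 0
}}

```text
t: 1.9
position: [0.6209, -0.0475, 0.2303]
orientation: [-3.141, 0.002, 0.485]
wrist_force: [-0.1, -0.4, -0.4]
width: -0.0003
finger_force: 0.0
```

```bash
python3 - <<'E'
from h import *
c=camera_info("wrist"); p,d=grab_frame("wrist"); t,_=grab_frame("top")
print({k:np.round(v,3) for k,v in c.items()})
for X in [(.5917,-.0515,.082),(.6209,-.0475,.052),(.6,-.121,.052)]: print(proj(c,X).round())
T=np.zeros((384,1024,3),np.uint8);T[:,:512]=p;T[:,512:]=t
cv2.imwrite("pics/w1.png",cv2.resize(T[:,:],(800,300)))
cv2.imwrite("pics/w1full.png",p)
E
```

```text
{'fx': np.float64(280.755), 'fy': np.float64(280.755), 'cx': np.float64(254.292), 'cy': np.float64(190.445), 'R': array([[ 0.466, -0.885, -0.   ],
       [-0.852, -0.449,  0.271],
       [-0.24 , -0.126, -0.963]]), 't': array([-0.331,  0.473,  0.52 ])}
[246. 204.]
[255. 173.]
[300. 215.]
```

View pics/w1.png

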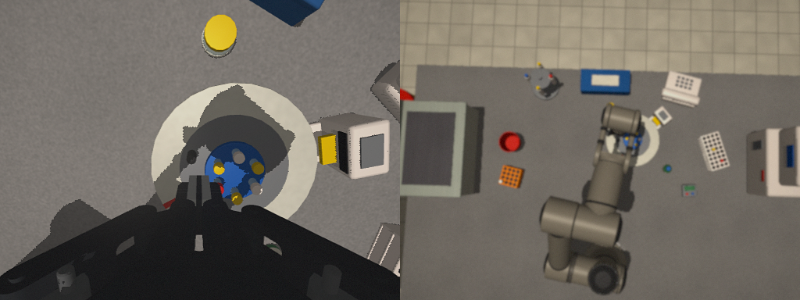

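Request:
{"method": "step_arm", "body": {
  "commands": "0 0 -3.4 0;0 0 -3.4 0;0 0 -3.4 0;0 0 -3.4 0;0 0 -2 0;0 0 -1.2 0;0 0 0 0;0 0 0 0"
}}

```text
t: 2.8
position: [0.6214, -0.0489, 0.0645]
orientation: [3.14, -0.001, 0.482]
wrist_force: [0.0, -0.3, 0.8]
width: -0.0002
finger_force: 0.0
```

```bash
python3 - <<'E'
import numpy as np
f=np.array([1.282,1.342,1.402,1.462,1.562,1.702,1.882,2.102,2.352,2.602,2.72,2.78]);r=np.array([75.2]+[74]*9+[82,95])/10
P=np.c_[r*np.cos(f),r*np.sin(f)];print(np.diff(P,axis=0).round(2).tolist())
E
```

```text
[[-0.46, -0.0], [-0.44, 0.09], [-0.44, 0.06], [-0.74, 0.04], [-1.03, -0.06], [-1.3, -0.29], [-1.48, -0.66], [-1.46, -1.13], [-1.14, -1.45], [-1.13, -0.45], [-1.4, 0.01]]
```

Request:
{"method": "step_arm", "body": {
  "commands": "-0.46 0 0 0;-0.44 0.09 0 0;-0.44 0.06 0 0;-0.74 0.04 0 0.1;-1.03 -0.06 0 0.1;-1.3 -0.29 0 0.1;-1.48 -0.66 0 0.1;-1.46 -1.13 0 0.1;-1.14 -1.45 0 0.1;-1.13 -0.45 2 0;-1.4 0 3 0;0 0 1 0"
}}

```text
t: 4.0
position: [0.5104, -0.0871, 0.126]
orientation: [3.138, -0.0, 1.082]
wrist_force: [-0.1, -0.6, 0.9]
width: -0.0001
finger_force: 0.0
```

```bash
cat > look.py <<'E'
from h import *
import sys
H=np.array([.600,-.121])
def angs(name,save=None):
    t=read_state()["t"]; c=camera_info(name); p,d=grab_frame(name)
    if save: cv2.imwrite(save,p)
    hsv=cv2.cvtColor(p,cv2.COLOR_BGR2HSV)
    m=cv2.inRange(hsv,(0,110,60),(9,255,255))|cv2.inRange(hsv,(170,110,60),(180,255,255))
    v,u=np.nonzero(m); out=None
    if len(u):
        X=np.array([ray(c,a,b,.052)[:2]-H for a,b in zip(u,v)]); r=np.linalg.norm(X,axis=1)
        k=(r>.085)&(r<.131)
        if k.sum()>3: q=X[k].mean(0); out=(round(float(np.arctan2(q[1],q[0])),3),round(float(np.linalg.norm(q)),3),int(k.sum()))
    return round(t,3),name,out
E
python3 - <<'E'
from look import *
for i in range(2):
    for n in("top","scene","wrist"): print(angs(n,f"pics/f{i}{n}.png"))
s=read_state();print(s["t"],s["position"])
E
```

```text
(4.0, 'top', (-1.699, 0.111, 19))
(4.05, 'scene', (-1.584, 0.109, 30))
(4.1, 'wrist', (-1.449, 0.107, 416))
(4.15, 'top', (-1.303, 0.111, 20))
(4.2, 'scene', (-1.188, 0.108, 30))
(4.25, 'wrist', (-1.056, 0.107, 480))
4.3 [ 0.51051591 -0.08643212  0.12216232]
```

Request:
{"method": "step_arm", "body": {
  "commands": "-0.9 0.4 -2.5 0;0 0 -2.0 0;0 0 0 0;0 0 0 0;0 0 0 0;0 0 0 0;0 0 0 0"
}}

```text
t: 5.0
position: [0.5022, -0.0829, 0.079]
orientation: [3.14, -0.0, 1.083]
wrist_force: [-0.0, 0.5, -1.1]
width: -0.0
finger_force: 0.0
```

Request:
{"method": "step_arm", "body": {
  "commands": "0 0 -1.5 0"
}}

```text
t: 5.1
position: [0.5034, -0.0833, 0.0652]
orientation: [3.137, -0.001, 1.083]
wrist_force: [-0.1, 0.5, 0.3]
width: 0.0
finger_force: 0.0
```

Request:
{"method": "step_arm", "body": {
  "commands": "0 0 0 0"
}}

```text
t: 5.2
position: [0.501, -0.0826, 0.0626]
orientation: [-3.14, 0.0, 1.083]
wrist_force: [-0.4, 1.0, -0.1]
width: -0.0002
finger_force: 0.0
```

Request:
{"method": "step_arm", "body": {
  "commands": "0 0 0 0"
}}

```text
t: 5.3
position: [0.5017, -0.0828, 0.0636]
orientation: [-3.141, 0.0, 1.083]
wrist_force: [0.0, -0.3, 0.7]
width: -0.0002
finger_force: 0.0
```

```bash
python3 - <<'E'
from look import *
for i in range(2,4):
    for n in("top","scene","wrist"): print(angs(n,f"pics/f{i}{n}.png"))
s=read_state();print(s["t"],s["position"],s["wrist_force"])
E
```

```text
(5.3, 'top', (1.396, 0.11, 18))
(5.35, 'scene', (1.523, 0.111, 23))
(5.4, 'wrist', (1.622, 0.109, 1508))
(5.45, 'top', (1.709, 0.11, 18))
(5.5, 'scene', (1.827, 0.111, 21))
(5.55, 'wrist', (1.924, 0.111, 1489))
5.6 [ 0.50197419 -0.08285366  0.06370934] [-0.18780812  0.21043391  0.63580226]
```

Request:
{"method": "step_arm", "body": {
  "commands": "0 0 -0.7 0;0 0 0 0;0 0 0 0;0 0 0 0"
}}

```text
t: 6.0
position: [0.5018, -0.0828, 0.0563]
orientation: [-3.142, 0.0, 1.083]
wrist_force: [0.8, 0.5, -0.4]
width: 0.0001
finger_force: 0.0
```

```bash
python3 - <<'E'
from look import *
print(angs("top"))
for n in ("wrist","scene"):
    c=camera_info(n); p,d=grab_frame(n); cv2.imwrite(f"pics/b{n}.png",p)
    hsv=cv2.cvtColor(p,cv2.COLOR_BGR2HSV); m=cv2.inRange(hsv,(20,120,100),(35,255,255))
    k,l,s,_=cv2.connectedComponentsWithStats(m)
    for i in range(1,k):
        v,u=np.nonzero((l==i)&(d>0))
        if len(u)<15: continue
        z=d[v,u]; C=np.c_[(u-c["cx"])/c["fx"]*z,(v-c["cy"])/c["fy"]*z,z]
        X=(C-c["t"])@np.array(c["R"]); q=np.median(X,0); e=q[:2]-H; r=np.linalg.norm(X[:,:2]-H,axis=1); a=np.arctan2(X[:,1]-H[1],X[:,0]-H[0])
        print(n,len(u),q.round(3),np.linalg.norm(e).round(3),np.arctan2(e[1],e[0]).round(3),"range",np.percentile(a,[2,98]).round(3),np.percentile(X[:,2],[2,98]).round(3))
print(angs("top"))
s=read_state();print(s["t"],s["position"],s["wrist_force"])
E
```

```text
(6.0, 'top', None)
wrist 1630 [ 0.588 -0.088  0.093] 0.035 1.902 range [1.695 2.1  ] [0.083 0.094]
wrist 1348 [ 0.575 -0.137  0.093] 0.03 -2.558 range [-2.692 -2.245] [0.083 0.094]
scene 33 [0.807 0.317 0.202] 0.484 1.129 range [1.119 1.147] [0.19 0.21]
scene 43 [0.917 0.316 0.204] 0.54 0.943 range [0.934 0.958] [0.188 0.21 ]
scene 671 [ 0.881  1.204 -0.5  ] 1.354 1.362 range [1.358 1.369] [-0.729 -0.317]
scene 29 [ 0.59  -0.092  0.093] 0.031 1.889 range [1.707 2.428] [0.053 0.098]
scene 30 [ 0.581 -0.145  0.094] 0.031 -2.245 range [-3.05   3.083] [0.052 0.098]
scene 556 [ 0.771  1.117 -0.643] 1.25 1.433 range [1.411 1.487] [-0.74  -0.474]
scene 20 [ 0.632 -0.128  0.093] 0.033 -0.219 range [-0.36 -0.05] [0.084 0.097]
scene 180 [ 0.76  -0.013  0.056] 0.194 0.594 range [0.512 0.719] [0.042 0.06 ]
scene 43 [ 0.566 -0.505  0.081] 0.386 -1.659 range [-1.721 -1.646] [0.058 0.084]
(6.15, 'top', None)
6.2 [ 0.5018264  -0.0828079   0.05639463] [-0.14687406  0.26839516 -0.51876819]
```

View pics/bwrist.png

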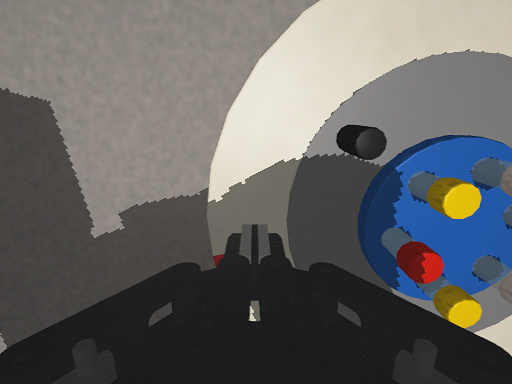

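The wrist view shows the finger over the rim and clear of the post (362,142). The stripe is passing behind the finger. I'll refine the bar angle from the saved pictures.

```bash
python3 - <<'E'
from look import *
c=camera_info("top"); p=cv2.imread("pics/top0.png")
w=cv2.imread("pics/w1full.png")
cw=dict(fx=280.755,fy=280.755,cx=254.292,cy=190.445,R=[[.466,-.885,0],[-.852,-.449,.271],[-.24,-.126,-.963]],t=[-.331,.473,.52])
A=lambda X:(np.arctan2(X[1]-H[1],X[0]-H[0]).round(3),np.hypot(*(X[:2]-H)).round(3))
for n,im,cc in(("top",p,c),("w1",w,cw)):
    for q,a in blobs(im,(20,120,100),(35,255,255),40)[0]:
        for z in (.04,.055,.07): 
            r=A(ray(cc,*q,z)); 
            if .12<r[1]<.165: print(n,q.round(1),a,z,r)
hsv=cv2.cvtColor(p,cv2.COLOR_BGR2HSV); m=cv2.inRange(hsv,(0,0,150),(180,60,255)); k=np.zeros_like(m); cv2.circle(k,(337,149),13,255,-1); cv2.circle(k,(327,155),7,0,-1)
b=cv2.minAreaRect(cv2.findNonZero(m&k)); print(b,A(ray(c,*b[0],.085)))
for s in [f"f{i}top" for i in range(4)]:
    pass
import glob
print(read_state()["t"]); print(angs("scene"),angs("top"))
E
```

```text
top [327.8 154.5] 75 0.04 (np.float64(-0.873), np.float64(0.15))
top [327.8 154.5] 75 0.055 (np.float64(-0.876), np.float64(0.147))
top [327.8 154.5] 75 0.07 (np.float64(-0.88), np.float64(0.144))
w1 [419.3 191.3] 719 0.04 (np.float64(-0.903), np.float64(0.15))
w1 [419.3 191.3] 719 0.055 (np.float64(-0.862), np.float64(0.142))
w1 [419.3 191.3] 719 0.07 (np.float64(-0.816), np.float64(0.134))
((335.8000183105469, 147.60000610351562), (21.466251373291016, 18.782970428466797), 63.43495178222656) (np.float64(-0.873), np.float64(0.181))
6.2
(6.2, 'scene', (3.137, 0.113, 25)) (6.25, 'top', None)
```

Request:
{"method": "step_arm", "body": {
  "commands": "0 0 0 0;0 0 0 0;0 0 0 0;0 0 0 0;0 0 0 0"
}}

```text
t: 6.8
position: [0.5018, -0.0828, 0.0563]
orientation: [3.141, -0.0, 1.083]
wrist_force: [0.7, -0.5, -0.1]
width: -0.0004
finger_force: 0.0
```

```bash
python3 - <<'E'
from look import *
from scipy.optimize import least_squares
D=[(4.0,-1.699),(4.05,-1.584),(4.15,-1.303),(4.2,-1.188),(5.3,1.396),(5.35,1.523),(5.45,1.709),(5.5,1.827),(6.2,3.137)]
for n in("top","scene","top","scene"):
    r=angs(n); print(r)
    if r[2]: D.append((r[0],r[2][0]+2*np.pi))
D=np.array(D); t=D[:,0]-4; y=D[:,1]+.875
f=lambda q:q[0]+q[1]*(1-np.exp(-q[2]*t))/q[2]
s=least_squares(lambda q:f(q)-y,[-.8,2.6,.17]); q=s.x; print(q,(s.fun).round(3))
tt=np.linspace(0,20,40001); yy=q[0]+q[1]*(1-np.exp(-q[2]*tt))/q[2]
i=np.searchsorted(yy,2*np.pi); print("bar at t",tt[i]+4,"w",q[1]*np.exp(-q[2]*tt[i]), "final",yy[-1]); S=read_state();print(S["t"],S["position"][2])
E
```

```text
(6.8, 'top', (-2.124, 0.111, 19))
(6.85, 'scene', (-2.062, 0.109, 28))
(6.9, 'top', (-1.964, 0.109, 17))
(6.95, 'scene', (-1.908, 0.109, 31))
[-0.83453551  2.70766523  0.19258949] [-0.011  0.009 -0.006  0.01   0.008 -0.014  0.007 -0.009  0.009 -0.009
  0.008 -0.012  0.009]
bar at t 7.665 w 1.336756635424553 final 12.92607993626471
7.0 0.05632426781500508
```

Request:
{"method": "step_arm", "body": {
  "commands": "0 0 -0.1 0;0 0 0 0;0 0 0 0;0 0 0 0;0 0 0 0;0 0 0 0;0 0 -0.8 0;0 0 0 0;0 0 0 0;0 0 0 0;0 0 0 0;0 0 0 0"
}}

```text
t: 8.2
position: [0.5023, -0.0829, 0.048]
orientation: [3.14, -0.0, 1.083]
wrist_force: [-1.9, 1.0, 10.6]
width: 0.0002
finger_force: 5.1
```

```bash
python3 - <<'E'
from look import *
for n in("top","scene","top","scene"): print(angs(n,f"pics/s{n}.png"))
s=read_state();print(s["t"],s["position"],s["wrist_force"])
E
```

```text
(8.2, 'top', (-0.845, 0.108, 16))
(8.25, 'scene', (-0.853, 0.107, 32))
(8.3, 'top', (-0.846, 0.109, 18))
(8.35, 'scene', (-0.853, 0.107, 32))
8.4 [ 0.50233915 -0.082923    0.04797383] [-1.71064682  1.12482999 10.70023352]
```

Request:
{"method": "step_arm", "body": {
  "commands": "0 0 1.0 0;0 0 1.5 0;0 0 3 0;0 0 4 0;0 0 4 0;0 0 4 0;0 0 0 0;0 0 0 0;0 0 0 0;0 0 0 0;0 0 0 0;0 0 0 0;0 0 0 0;0 0 0 0"
}}

```text
t: 9.8
position: [0.5017, -0.0828, 0.2222]
orientation: [-3.141, 0.0, 1.083]
wrist_force: [-0.3, 1.1, 0.1]
width: 0.0001
finger_force: 0.0
```

```bash
python3 - <<'E'
from look import *
for n in("top","scene","top","scene"): print(angs(n,f"pics/e{n}.png"))
a=cv2.imread("pics/etop.png")[110:250,200:400]; b=cv2.imread("pics/escene.png")[150:330,20:320]
cv2.imwrite("pics/end.png",np.hstack([cv2.resize(a,(400,280)),cv2.resize(b,(400,280))]))
s=read_state();print(s["t"],s["position"],s["wrist_force"])
E
```

```text
(9.8, 'top', (-0.84, 0.109, 17))
(9.85, 'scene', (-0.85, 0.107, 29))
(9.9, 'top', (-0.841, 0.11, 15))
(9.95, 'scene', (-0.85, 0.107, 29))
10.0 [ 0.50178528 -0.08280462  0.22234455] [ 0.41067848 -0.14416622  0.3982511 ]
```

View pics/end.png

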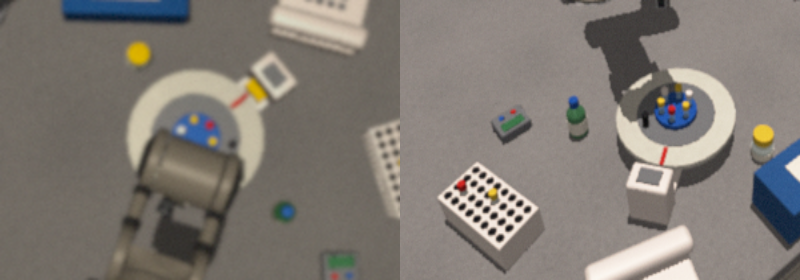

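The final picture shows the stripe at (240,100) pointing at the yellow bar at (256,90). The disc is at rest, the finger is clear and the other objects haven't moved, so I'm handing in.

```bash
python3 -c "
from station import *
print(sign_off())"
```

```text
the job is handed in; nothing more can be done
None
```

The job is handed in: I flicked the carousel anticlockwise, it ran free for about 1¼ turns, and one fingertip brake stopped it with the red stripe about 0.03 rad (3–4 mm) past the middle of the yellow bar; I then lifted the finger off, and the tubes and everything else were left alone.

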